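# Open the curing chest and hold its cover

### The arm

A 7-joint arm with a two-finger parallel gripper is mounted at the origin on the work surface. World frame = base frame: x ahead of the robot, y to its left, z up, the work surface at z = 0. Lengths are in m, angles in degrees, forces in N, time in s.
With the tool pointing down it reaches from about 0.425 to 0.875 m from the base axis. Payload 8.4 kg.
Tool frame: the origin (TCP) lies midway between the tips of the shut fingers; the grasp point (between the pads) lies arm.pinch_z behind it (arm.pinch_z is the distance from the TCP to the grasp point, in m); z points along the fingers, y is the line along which they close (so a half turn about z gives the same grasp; the last joint's range is limited). The gripper opens to 87 mm and grips with 3 to 60 N. Pads are 19 mm wide; open, the fingers measure 117 mm over their backs; the gripper's body (75 mm by 190 mm) begins 51 mm behind the grasp point.
Start: joints at [71.436, 19.091, 2.286, 83.961, -0.768, 76.965, -3.352], TCP at [0.145, -0.634, 0.223] pointing down, gripper open.
Joint ranges: [-147.57, 147.57], [-21.85, 119.76], [-74.77, 79.35], [14.55, 137.4], [-85.83, 265.84], [4.83, 119.75], [-152.11, 152.11]. Speed limits (degrees/s): [127.2, 127.2, 159.86, 159.86, 180, 180, 180].

### API

Orientations are given as a 3x3 rotation matrix whose columns are the frame's x, y, z axes.
In Python, from cell import arm, eyes, job gives the robot as it stands. The module is installed in compiled form; this text tells all that it offers.
- The arm moves only by the tool servo_tool, never from a script. Its argument "increments" is a list of rows, each a list of 7 numbers: the turn, a rotation vector about the tool's x, y, z in units of pi/2 rad (1.0 is pi/2 rad), then the shift along the tool's x, y, z in units of 0.15 m (1.0 is 0.15 m), then the opening, from 0 (shut) to 1 (fully open). A call has exactly 10 rows; each row is the pose to reach, as a shift and turn from the pose commanded when the call began, along the tool's axes at that moment; what a row does not reach only later rows make up. A row lasts 1/10 s, in which the tool goes at most 50 mm and 8.59 degrees, less where a joint would pass 70% of its speed; a pose out of reach is approached as far as the arm can. A call with a number of a shift or a turn outside -1 to 1 is refused whole. A call with a gripper value outside its range is refused whole. The fingers move at their own pace and stop on an object; "force" is the grip in N (left out, the last holds). Time passes only in rows, so rows that repeat a pose let the fingers close, or fill a call up. It gives the time, the measured TCP pose, the force, the opening and the grip force at its end, in the units of the state.
- arm.read_state(): the state, without advancing time (a new reading comes with each control period).
- eyes.read_camera(name): name is "scene" or "top"; returns a dict with "img" (400x640x3 uint8, red, green, blue), "mtx" (3x3 intrinsics, pixels), "extrinsics" (4x4, takes a point from world to camera coordinates). Camera axes: x right, y down, z forward; pixel columns grow to the right and rows downward; lengths in m; the calibration is good to about 2 mm. A picture is of the moment at which its call begins. There is no depth.
- job.sign_off(): hands the job in; it is judged then, once.
The state is a dict: "time_s": time; "qpos": joint angles; "joint_velocities": joint speeds; "tau": joint torques, N m; "tool_pos": TCP position; "ee_rot": TCP orientation; "contact_force": force on the tool from outside, world axes, zero at the start; "moment": the same for the moment, N m; "finger_gap": finger opening in m; "grip_force": force on a finger pad.
Only numpy, scipy, OpenCV 4.12 (cv2) and the standard library are available. Lean on these libraries where they do the work, as an engineer would, in place of code of your own. Each camera call takes 0.05 s, during which the arm holds its last target. There are 200 camera calls.

### The job

Take the bar of the curing chest's cover and tug it up first, before touching the slide catch, to learn whether the catch is holding it. If it is held, draw the catch's knob fully back; then raise the cover by its bar about half way, to some 50 degrees, and finish still holding it there with the fingers, at rest. Leave the other things on the bench where they are.

Things in the scene. Friction and masses are not known exactly. Their poses are not given: they have to be found in the camera images.
- chest: Low plywood curing chest fixed on the bench, 190 mm deep (its x) x 320 mm wide (its y) x 115 mm high, origin at the centre of its underside. Its x axis points to the hinge side, away from the robot; it may be turned up to about 0.3 rad either way. A ledge (56 mm wide, 80 mm out, top at 85 mm) for the catch stands out of its near face, centred at y = +100 mm.
- cover: The plywood cover of the chest, a panel 200 x 320 x 12 mm hinged along its far edge, edged in black rubber, with an aluminium bar handle at its near edge; about 0.5 kg. It falls shut by its own weight when let go. Origin on the hinge line, mid width, at chest x = +95 mm, z = 115 mm; its own -x points from the hinge to the near edge, z is normal to the panel.
- cover_angle (a joint): Opening angle of the cover in rad: 0 shut, grows as the near edge is raised (end stop 1.5). When the hidden tongue of the catch is engaged the cover still lifts with play, about 0.04 rad (9 mm at the bar), and then stops hard; when it is not engaged the cover lifts freely with about 3 N at the bar. Which of the two cannot be seen.
- bar (a point): Grip point of the handle: middle of a round aluminium bar of 14 mm diameter lying along the cover's y, 120 mm long with 110 mm free between two 10 mm wide arms; 45 mm out from the panel's near edge (38 mm gap), 245 mm from the hinge line, at 121 mm above the bench when shut. 110 mm free below it to the bench. Cover frame: (-245, -50, 6) mm.
- hinge_line (a point): Point of the cover straight behind the bar's grip point and 6 mm above the hinge axis, at chest (95, -50, 121) mm when shut; cover frame (0, -50, 6) mm.
- catch_slide (a joint): Travel of the slide catch in m: 0 to 0.004 at the start, grows as the knob is drawn along the chest's -x (away from the cover, towards the robot), end stop 0.030. Its tongue is clear of the cover from about 0.020. It resists with about 2 N and stays where it is left.
- catch_knob (a point): Grip point of the catch: an upright aluminium knob 16 mm (x) by 14 mm (y) in section on the ledge of the chest, from 93 to 145 mm above the bench; this point is on its axis, 122 mm above the bench, at chest (-145, 100) mm when the catch reads 0 (40 mm in front of the cover's edge).
- cup_mid (a point): Bystander: black open cup, 68 mm across, 75 mm high, beside the chest on the side of the catch (left as seen from the robot). This point is at its centre.
- goblet_mid (a point): Bystander: solid turned wooden goblet blank, 68 mm across, 95 mm high, beside the chest on the other side. This point is at its centre.
- bowl_mid (a point): Bystander: light wooden bowl, 124 mm across, 60 mm high, on the bench to the right. This point is at its centre.
- jar_mid (a point): Bystander: closed amber jar with black lid, 68 mm across, 85 mm high, on the bench to the left. This point is at its centre.
- strip_mid (a point): Bystander: light wooden drying strip 240 x 34 x 14 mm with a peg near one end, lying on the bench far to the left. This point is at its centre.
- brush_grip (a point): Bystander: brush with dark wooden handle, lying on the bench in front of the chest, to the right; the point is on its handle.
- spatula_grip (a point): Bystander: spatula with light wooden handle and steel blade, lying on the bench at the front left; the point is on its handle.

How it is judged (in metres and radians):
On the way:
1. the cover is tugged up by at least 0.02 rad while the catch is still where it was (within 4 mm) (value of joint cover_angle above 0.02 rad and distance of catch_knob from where it was at the start of the episode below 0.004 m), for 0.1 s.
At the end, for the whole second after the job is handed in: The cover stands open between 40 and 65 degrees (0.70 to 1.13 rad), at rest (under 0.05 rad/s), carried by the gripper's fingers (more than 0.8 N between fingers and cover), and every bystander is within 30 mm of where it was (value of joint cover_angle between 0.7 and 1.13 rad and velocity of joint cover_angle between -0.05 and 0.05 rad/s and contact force between the fingers and cover above 0.8 N and not (distance of cup_mid from where it was at the start of the episode above 0.03 m) and not (distance of goblet_mid from where it was at the start of the episode above 0.03 m) and not (distance of bowl_mid from where it was at the start of the episode above 0.03 m) and not (distance of jar_mid from where it was at the start of the episode above 0.03 m) and not (distance of strip_mid from where it was at the start of the episode above 0.03 m) and not (distance of brush_grip from where it was at the start of the episode above 0.03 m) and not (distance of spatula_grip from where it was at the start of the episode above 0.03 m)); the arm keeps its last pose, push and grip.
It fails at once if a bystander is moved by more than 30 mm (distance of any of cup_mid, goblet_mid, bowl_mid, jar_mid, strip_mid, brush_grip, spatula_grip from where it was at the start of the episode above 0.03 m).
It also fails if it takes over 64 s, if anything falls off the work surface, if the arm or the gripper's body presses on something with over 40 N, if the wrist force passes 120 N, or if a joint passes its speed limit or range.

## Working session

There is one attempt and no reset: what is moved stays moved. The work goes in short steps, Python scripts to look and compute and a tool call to move; the robot and the scene stay as the last step left them, time stands still between calls to the robot, and variables do not carry over. Pictures are saved under pics/ and viewed, at most 10 in all, crops included, and the job is handed in when it is done.

Besides the shell and the picture viewer there is one more tool, called after "Call:" in YAML: its name, and indented under it one key for each argument. servo_tool: Moves the arm, as the interface text tells. Its arguments: {"type":"object","properties":{"increments":{"type":"array"},"force":{"type":"number"}},"required":["increments"]}

```bash
mkdir -p pics
python3 - <<'E'
from cell import arm,eyes
import cv2,numpy as np
for n in("scene","top"):
    c=eyes.read_camera(n);cv2.imwrite(f"pics/{n}0.png",c["img"][...,::-1]);np.savez(f"{n}.npz",**c)
    print(c["mtx"].round(1).tolist(),c["extrinsics"].round(3).tolist())
s=arm.read_state();print({k:np.round(v,3).tolist() for k,v in s.items()},arm.pinch_z)
E
```

```text
[[408.1, 0.0, 320.8], [0.0, 408.1, 205.5], [0.0, 0.0, 1.0]] [[-0.84, 0.542, -0.022, 0.455], [0.316, 0.456, -0.832, -0.089], [-0.441, -0.706, -0.554, 1.721], [0.0, 0.0, 0.0, 1.0]]
[[426.4, 0.0, 322.4], [0.0, 426.4, 196.5], [0.0, 0.0, 1.0]] [[0.008, -1.0, 0.013, -0.006], [-0.992, -0.009, -0.128, 0.553], [0.128, -0.012, -0.992, 1.638], [0.0, 0.0, 0.0, 1.0]]
{'time_s': 0.1, 'qpos': [71.438, 19.127, 2.286, 84.006, -0.767, 76.966, -3.353], 'joint_velocities': [0.016, -0.046, -0.041, -0.156, -0.048, -0.129, -0.001], 'tau': [0.005, -65.781, 1.34, -40.47, -0.06, 0.041, 0.0], 'tool_pos': [0.145, -0.633, 0.222], 'ee_rot': [[0.975, 0.223, -0.0], [0.223, -0.975, 0.001], [-0.0, -0.001, -1.0]], 'contact_force': [-0.593, -0.79, 0.104], 'moment': [0.032, -0.02, -0.003], 'grip_force': 0.0, 'finger_gap': 0.087} 0.0187
```

View pics/top0.png

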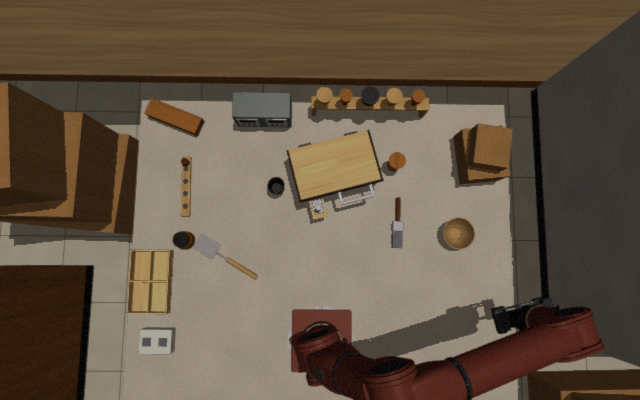

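View pics/scene0.png

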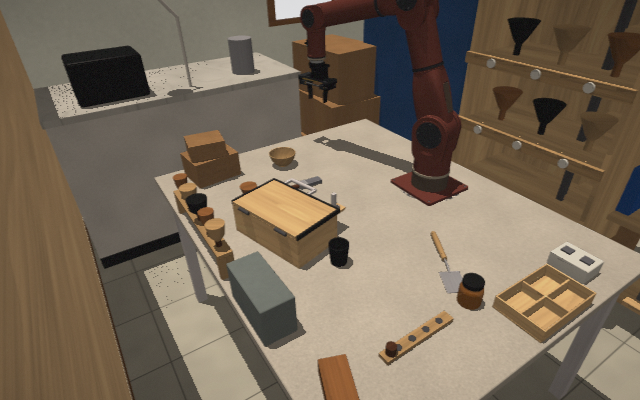

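The top view shows the chest at about (335,165) and its bar near (355,197). The knob is near (318,208), with the cup at (276,187), the goblet at (397,161) and the brush at (398,220). The scene view shows the same chest from behind, at about (285,220).

Run:
```python
import cv2
a=cv2.imread("pics/top0.png")[120:230,270:420]
cv2.imwrite("pics/c1.png",cv2.resize(a,None,fx=5,fy=5,interpolation=cv2.INTER_CUBIC))
```

```text
(no output)
```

View pics/c1.png

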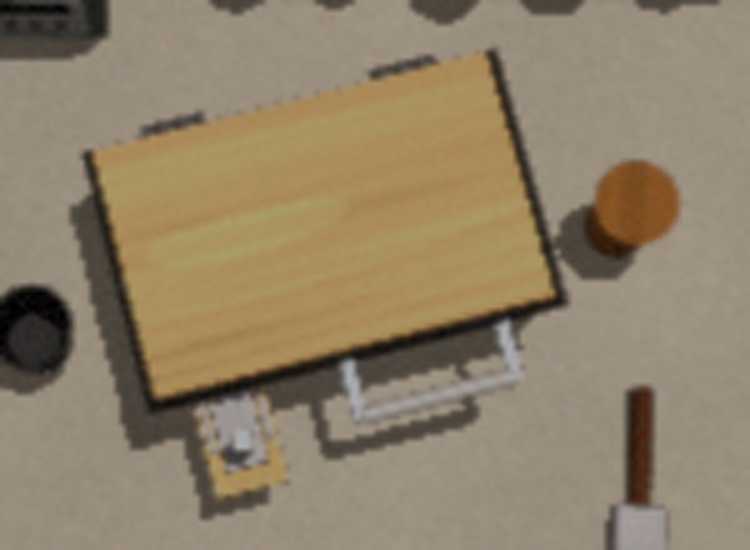

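The crop shows the cover's corners at (88,152), (494,50), (564,300) and (153,407). The bar runs from (358,413) to (520,374), and the knob top is near (238,440).

```bash
cat > h.py <<'E'
import numpy as np
from scipy.optimize import least_squares
def proj(c,P):
    q=(c["extrinsics"][:3,:3]@np.asarray(P).T).T+c["extrinsics"][:3,3]; q=q@c["mtx"].T; return q[:,:2]/q[:,2:]
def W(p,Q):
    Q=np.asarray(Q);c,s=np.cos(p[2]),np.sin(p[2]);o=Q.copy()
    o[:,0]=p[0]+c*Q[:,0]-s*Q[:,1];o[:,1]=p[1]+s*Q[:,0]+c*Q[:,1];return o
E
python3 - <<'E'
from h import *
c=dict(np.load("top.npz"))
Q=np.array([[.095,.16,.127],[.095,-.16,.127],[-.105,-.16,.127],[-.105,.16,.127],[-.15,.01,.128],[-.15,-.11,.128]])
px=np.array([[88,152],[494,50],[564,300],[153,407],[358,413],[520,374]])/5+[270,120]-.4
r=least_squares(lambda p:(proj(c,W(p,Q))-px).ravel(),[.8,0,.2]);p=r.x
np.save("p.npy",p);print(p,np.degrees(p[2]),r.fun.round(2))
pts={"bar":[-.15,-.05,.121],"knob":[-.145,.1,.122],"ktop":[-.145,.1,.145],"hinge":[.095,-.05,.121]}
w=W(p,list(pts.values()))
for k,v,u in zip(pts,w,proj(c,w)):print(k,v.round(4),((u+.4-[270,120])*5).round(0))
def ray(u,z):
    return least_squares(lambda a:proj(c,[[a[0],a[1],z]])[0]-u,[.6,0]).x
for n,u,z in(("brush",(398,205),.02),("brushblade",(398,240),.01),("cup",(276,187),.075),("goblet",(397,161),.095)):print(n,ray(u,z).round(3))
E
```

```text
[ 0.66627306 -0.04327584  0.26269676] 15.051415402940691 [-0.56 -0.19  0.22 -0.34  0.42  0.06 -0.48 -0.02  0.8   0.35 -0.41  0.1 ]
bar [ 0.5344 -0.1305  0.121 ] [439. 396.]
knob [0.5003 0.0156 0.122 ] [243. 439.]
ktop [0.5003 0.0156 0.145 ] [243. 436.]
hinge [ 0.771  -0.0669  0.121 ] [355.  86.]
brush [ 0.524 -0.301]
brushblade [ 0.386 -0.301]
cup [0.583 0.178]
goblet [ 0.685 -0.285]
```

```bash
cat >> h.py <<'E'
from scipy.spatial.transform import Rotation as Ro
def goal_R(p,pitch=0):
    x=np.array([np.cos(p[2]),np.sin(p[2]),0]); z=np.array([0,0,-1.]); 
    R=np.column_stack([np.cross(x,z),x,z])
    return R
def step(R0,P0,R1,P1):
    return np.r_[Ro.from_matrix(R0.T@R1).as_rotvec()/(np.pi/2),R0.T@(np.asarray(P1)-P0)/.15].round(3)
E
python3 - <<'E'
from h import *
from cell import arm
p=np.load("p.npy");s=arm.read_state();R=np.array(s["ee_rot"]);P=np.array(s["tool_pos"])
G=goal_R(p);T=np.array([.5344,-.1305,.222]);rv=Ro.from_matrix(R.T@G).as_rotvec();print(G.round(3),rv)
for k in range(5):
    Ra=R@Ro.from_rotvec(rv*k/5).as_matrix();Rb=R@Ro.from_rotvec(rv*(k+1)/5).as_matrix()
    print(step(Ra,P+(T-P)*k/5,Rb,P+(T-P)*(k+1)/5))
E
```

```text
[[-0.26   0.966  0.   ]
 [ 0.966  0.26   0.   ]
 [ 0.     0.    -1.   ]] [-1.22124529e-03 -1.08360258e-03 -1.60877046e+00]
[-0.    -0.    -0.205  0.656 -0.538  0.   ]
[-0.    -0.    -0.205  0.792 -0.303  0.   ]
[-0.    -0.    -0.205  0.847 -0.037 -0.   ]
[-0.    -0.    -0.205  0.815  0.233 -0.   ]
[-0.    -0.    -0.205  0.7    0.479 -0.   ]
```

Call:
servo_tool:
  increments:
    - [0,0,-0.02,0.06,-0.05,0,0.45]
    - [0,0,-0.04,0.13,-0.11,0,0.45]
    - [0,0,-0.06,0.2,-0.16,0,0.45]
    - [0,0,-0.08,0.26,-0.21,0,0.45]
    - [0,0,-0.1,0.33,-0.27,0,0.45]
    - [0,0,-0.12,0.39,-0.32,0,0.45]
    - [0,0,-0.14,0.46,-0.38,0,0.45]
    - [0,0,-0.16,0.52,-0.43,0,0.45]
    - [0,0,-0.18,0.59,-0.48,0,0.45]
    - [0,0,-0.205,0.656,-0.538,0,0.45]
  force: 30

```text
time_s: 1.1
tool_pos: [0.2235, -0.5323, 0.2225]
ee_rot: [[0.853, 0.522, 0.0], [0.522, -0.853, -0.0], [0.0, 0.0, -1.0]]
contact_force: [0.0, 0.7, 0.5]
finger_gap: 0.0394
grip_force: 0.0
```

Call:
servo_tool:
  increments:
    - [0,0,-0.02,0.08,-0.03,0,0.45]
    - [0,0,-0.04,0.16,-0.06,0,0.45]
    - [0,0,-0.06,0.24,-0.09,0,0.45]
    - [0,0,-0.08,0.32,-0.12,0,0.45]
    - [0,0,-0.1,0.4,-0.15,0,0.45]
    - [0,0,-0.12,0.48,-0.18,0,0.45]
    - [0,0,-0.14,0.56,-0.21,0,0.45]
    - [0,0,-0.16,0.64,-0.24,0,0.45]
    - [0,0,-0.18,0.72,-0.27,0,0.45]
    - [0,0,-0.205,0.792,-0.303,0,0.45]

```text
time_s: 2.1
tool_pos: [0.3014, -0.4315, 0.2225]
ee_rot: [[0.643, 0.766, 0.0], [0.766, -0.643, 0.0], [0.0, -0.0, -1.0]]
contact_force: [0.5, 0.4, 0.1]
finger_gap: 0.0393
grip_force: 0.0
```

Call:
servo_tool:
  increments:
    - [0,0,-0.02,0.08,0,0,0.45]
    - [0,0,-0.04,0.17,0,0,0.45]
    - [0,0,-0.06,0.25,-0.01,0,0.45]
    - [0,0,-0.08,0.34,-0.01,0,0.45]
    - [0,0,-0.1,0.42,-0.02,0,0.45]
    - [0,0,-0.12,0.51,-0.02,0,0.45]
    - [0,0,-0.14,0.59,-0.02,0,0.45]
    - [0,0,-0.16,0.68,-0.03,0,0.45]
    - [0,0,-0.18,0.76,-0.03,0,0.45]
    - [0,0,-0.205,0.847,-0.037,0,0.45]

```text
time_s: 3.1
tool_pos: [0.3791, -0.3311, 0.2225]
ee_rot: [[0.368, 0.93, -0.0], [0.93, -0.368, 0.0], [0.0, -0.0, -1.0]]
contact_force: [0.5, 0.5, 0.8]
finger_gap: 0.0391
grip_force: 0.0
```

Call:
servo_tool:
  increments:
    - [0,0,-0.02,0.08,0.02,0,0.45]
    - [0,0,-0.04,0.16,0.05,0,0.45]
    - [0,0,-0.06,0.24,0.07,0,0.45]
    - [0,0,-0.08,0.33,0.09,0,0.45]
    - [0,0,-0.1,0.41,0.12,0,0.45]
    - [0,0,-0.12,0.49,0.14,0,0.45]
    - [0,0,-0.14,0.57,0.16,0,0.45]
    - [0,0,-0.16,0.65,0.19,0,0.45]
    - [0,0,-0.18,0.73,0.21,0,0.45]
    - [0,0,-0.205,0.815,0.233,0,0.45]

```text
time_s: 4.1
tool_pos: [0.4568, -0.2305, 0.2226]
ee_rot: [[0.055, 0.998, -0.0], [0.998, -0.055, 0.0], [0.0, -0.0, -1.0]]
contact_force: [-0.3, -0.8, -0.1]
finger_gap: 0.0391
grip_force: 0.0
```

Call:
servo_tool:
  increments:
    - [0,0,-0.02,0.07,0.05,0,0.45]
    - [0,0,-0.04,0.14,0.1,0,0.45]
    - [0,0,-0.06,0.21,0.14,0,0.45]
    - [0,0,-0.08,0.28,0.19,0,0.45]
    - [0,0,-0.1,0.35,0.24,0,0.45]
    - [0,0,-0.12,0.42,0.29,0,0.45]
    - [0,0,-0.14,0.5,0.34,0,0.45]
    - [0,0,-0.17,0.6,0.41,0,0.45]
    - [0,0,-0.19,0.67,0.46,0,0.45]
    - [0,0,-0.205,0.7,0.479,0,0.45]

```text
time_s: 5.1
tool_pos: [0.5351, -0.1287, 0.2225]
ee_rot: [[-0.265, 0.964, 0.0], [0.964, 0.265, 0.001], [0.001, 0.0, -1.0]]
contact_force: [0.8, -0.4, -0.5]
finger_gap: 0.039
grip_force: 0.0
```

Run:
```python
from h import *
from cell import arm,eyes
import cv2
p=np.load("p.npy");s=arm.read_state();G=goal_R(p)
print(step(np.array(s["ee_rot"]),s["tool_pos"],G,[.5344,-.1305,.1023]),s["tool_pos"],np.round(s["qpos"],1),s["time_s"],s["finger_gap"],s["contact_force"])
c=eyes.read_camera("top")
a=c["img"][120:230,270:420,::-1];cv2.imwrite("pics/c2.png",cv2.resize(a,None,fx=5,fy=5,interpolation=cv2.INTER_CUBIC))
```

```text
[ 0.    -0.     0.004 -0.011 -0.008  0.801] [ 0.53509932 -0.12868924  0.22250006] [ 37.2   9.9 -31.6  96.6   5.3  75.   20. ] 5.1 0.03901422198038689 [ 0.79270411 -0.3732859  -0.47102649]
```

View pics/c2.png

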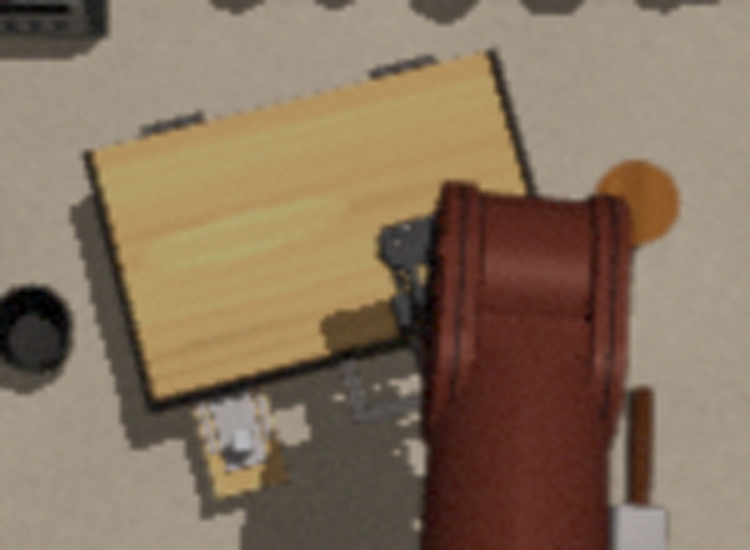

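The arm's forearm hides the grip point at about (520,300); the chest, knob and goblet are unmoved. I'll descend now and read the forces.

Call:
servo_tool:
  increments:
    - [0,0,0.004,-0.01,-0.01,0.08,0.45]
    - [0,0,0.004,-0.01,-0.01,0.17,0.45]
    - [0,0,0.004,-0.01,-0.01,0.26,0.45]
    - [0,0,0.004,-0.01,-0.01,0.35,0.45]
    - [0,0,0.004,-0.01,-0.01,0.44,0.45]
    - [0,0,0.004,-0.01,-0.01,0.52,0.45]
    - [0,0,0.004,-0.01,-0.01,0.6,0.45]
    - [0,0,0.004,-0.01,-0.01,0.68,0.45]
    - [0,0,0.004,-0.01,-0.01,0.75,0.45]
    - [0,0,0.004,-0.01,-0.01,0.8,0.45]

```text
time_s: 6.15
tool_pos: [0.5328, -0.1324, 0.1015]
ee_rot: [[-0.255, 0.967, -0.001], [0.967, 0.255, 0.0], [0.0, -0.001, -1.0]]
contact_force: [-0.9, 0.4, 0.5]
finger_gap: 0.0393
grip_force: 0.0
```

Call:
servo_tool:
  increments:
    - [0,0,0,0,0,0,0.3]
    - [0,0,0,0,0,0,0.2]
    - [0,0,0,0,0,0,0.1]
    - [0,0,0,0,0,0,0]
    - [0,0,0,0,0,0,0]
    - [0,0,0,0,0,0,0]
    - [0,0,0,0,0,0,0]
    - [0,0,0,0,0,0,0]
    - [0,0,0,0,0,0,0]
    - [0,0,0,0,0,0,0]

```text
time_s: 7.15
tool_pos: [0.5346, -0.1322, 0.1034]
ee_rot: [[-0.255, 0.967, 0.003], [0.967, 0.255, -0.0], [-0.001, 0.003, -1.0]]
contact_force: [5.5, 0.7, -1.9]
finger_gap: 0.0128
grip_force: 30.0
```

Run:
```python
from cell import eyes
import cv2
c=eyes.read_camera("scene")
a=c["img"][150:260,220:370,::-1];cv2.imwrite("pics/c3.png",cv2.resize(a,None,fx=5,fy=5,interpolation=cv2.INTER_CUBIC))
```

```text
(no output)
```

View pics/c3.png

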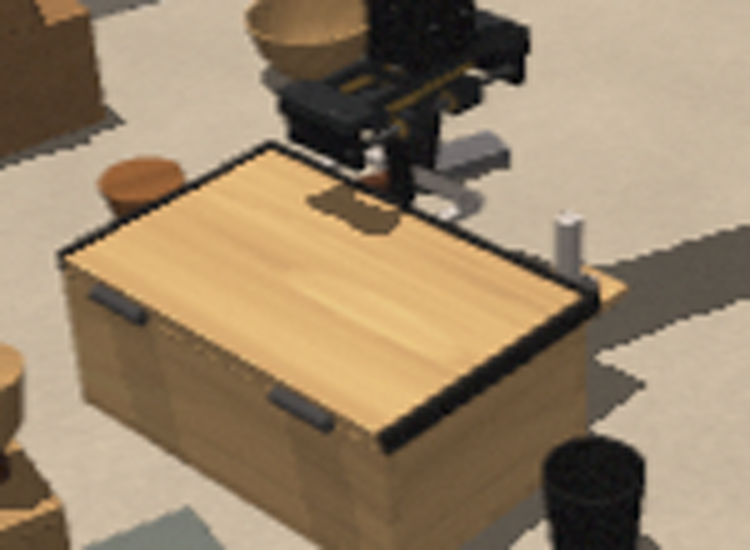

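The crop shows the fingers gripping the bar at (405,180), with the knob free at (568,240); the gap of 12.8 mm agrees. Next, the tug.

Call:
servo_tool:
  increments:
    - [0,0,0,0,0,-0.01,0]
    - [0,0,0,0,0,-0.02,0]
    - [0,0,0,0,0,-0.03,0]
    - [0,0,0,0,0,-0.04,0]
    - [0,0,0,0,0,-0.05,0]
    - [0,0,0,0,0,-0.05,0]
    - [0,0,0,0,0,-0.05,0]
    - [0,0,0,0,0,-0.05,0]
    - [0,0,0,0,0,-0.05,0]
    - [0,0,0,0,0,-0.05,0]

```text
time_s: 8.2
tool_pos: [0.5349, -0.1321, 0.1109]
ee_rot: [[-0.255, 0.967, 0.004], [0.967, 0.255, 0.0], [-0.001, 0.004, -1.0]]
contact_force: [8.4, 0.6, -2.9]
finger_gap: 0.013
grip_force: 30.0
```

Call:
servo_tool:
  increments:
    - [0,0,0,0,0,-0.01,0]
    - [0,0,0,0,0,-0.02,0]
    - [0,0,0,0,0,-0.03,0]
    - [0,0,0,0,0,-0.04,0]
    - [0,0,0,0,0,-0.04,0]
    - [0,0,0,0,0,-0.04,0]
    - [0,0,0,0,0,-0.04,0]
    - [0,0,0,0,0,-0.04,0]
    - [0,0,0,0,0,-0.04,0]
    - [0,0,0,0,0,-0.04,0]

```text
time_s: 9.2
tool_pos: [0.5353, -0.1319, 0.1168]
ee_rot: [[-0.256, 0.967, 0.005], [0.967, 0.256, 0.0], [-0.001, 0.005, -1.0]]
contact_force: [10.7, 0.8, -5.4]
finger_gap: 0.0131
grip_force: 30.0
```

Call:
servo_tool:
  increments:
    - [0,0,0,0,0,-0.01,0]
    - [0,0,0,0,0,-0.02,0]
    - [0,0,0,0,0,-0.03,0]
    - [0,0,0,0,0,-0.04,0]
    - [0,0,0,0,0,-0.04,0]
    - [0,0,0,0,0,-0.04,0]
    - [0,0,0,0,0,-0.04,0]
    - [0,0,0,0,0,-0.04,0]
    - [0,0,0,0,0,-0.04,0]
    - [0,0,0,0,0,-0.04,0]

```text
time_s: 10.2
tool_pos: [0.5359, -0.1318, 0.123]
ee_rot: [[-0.256, 0.967, 0.006], [0.967, 0.256, 0.0], [-0.001, 0.006, -1.0]]
contact_force: [12.1, 1.2, -6.6]
finger_gap: 0.0129
grip_force: 30.0
```

Run:
```python
from cell import eyes,arm
import cv2,numpy as np
c=eyes.read_camera("scene")
a=c["img"][150:260,220:370,::-1];cv2.imwrite("pics/c4.png",cv2.resize(a,None,fx=5,fy=5,interpolation=cv2.INTER_CUBIC))
s=arm.read_state();print(s["tool_pos"],s["contact_force"],s["moment"])
```

```text
[ 0.53585305 -0.13182311  0.12293668] [12.36989885  1.70015401 -6.48755011] [ 0.1807903  -2.49939663  0.09426014]
```

View pics/c4.png

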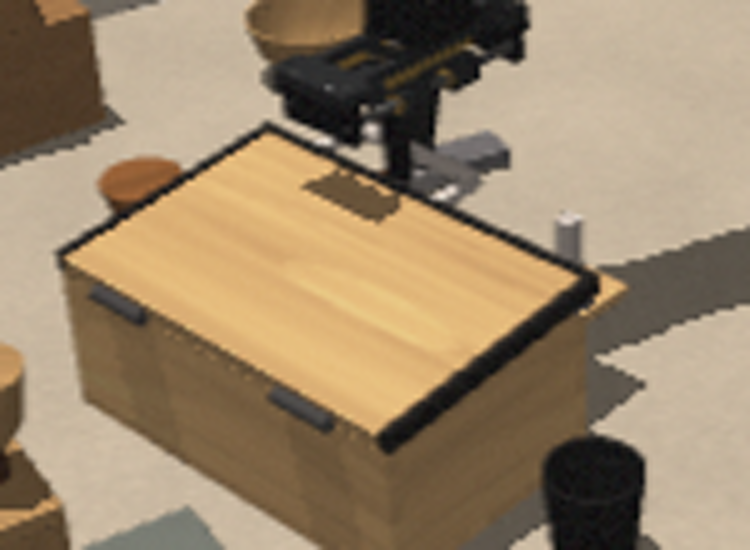

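The cover has risen about 20 mm at the bar, well past the 9 mm of play, with only about 6 N. The near corner moved from (270,145) to (268,125), so the catch is not holding. I'll work out the lifting arc.

Run:
```python
import numpy as np
f=lambda t:np.array([-.245*np.cos(t)+.006*np.sin(t),-(.245*np.sin(t)+.006*np.cos(t))])/.15
e=[.0845,.35,.61,.87]
for a,b in zip(e,e[1:]):
    print(*[(f(a+(b-a)*k/10)-f(a)).round(3).tolist() for k in range(1,11)])
```

```text
[0.005, -0.043] [0.012, -0.086] [0.019, -0.129] [0.028, -0.171] [0.038, -0.213] [0.049, -0.255] [0.061, -0.297] [0.074, -0.338] [0.088, -0.379] [0.104, -0.42]
[0.016, -0.039] [0.033, -0.078] [0.051, -0.117] [0.07, -0.155] [0.09, -0.192] [0.111, -0.229] [0.133, -0.265] [0.156, -0.301] [0.18, -0.336] [0.205, -0.371]
[0.026, -0.034] [0.052, -0.067] [0.079, -0.1] [0.108, -0.131] [0.137, -0.162] [0.166, -0.193] [0.197, -0.222] [0.228, -0.251] [0.26, -0.279] [0.293, -0.306]
```

Call:
servo_tool:
  increments:
    - [0,0,0,0,0.01,-0.02,0]
    - [0,0,0,0,0.02,-0.06,0]
    - [0,0,0,0,0.03,-0.1,0]
    - [0,0,0,0,0.04,-0.15,0]
    - [0,0,0,0,0.05,-0.2,0]
    - [0,0,0,0,0.065,-0.25,0]
    - [0,0,0,0,0.08,-0.295,0]
    - [0,0,0,0,0.094,-0.338,0]
    - [0,0,0,0,0.108,-0.38,0]
    - [0,0,0,0,0.124,-0.42,0]

```text
time_s: 11.25
tool_pos: [0.5498, -0.1281, 0.1852]
ee_rot: [[-0.254, 0.967, -0.003], [0.967, 0.254, -0.0], [0.0, -0.003, -1.0]]
contact_force: [-6.5, -2.6, 0.2]
finger_gap: 0.0127
grip_force: 30.0
```

Call:
servo_tool:
  increments:
    - [0,0,0,0,0.01,-0.039,0]
    - [0,0,0,0,0.025,-0.078,0]
    - [0,0,0,0,0.04,-0.117,0]
    - [0,0,0,0,0.06,-0.155,0]
    - [0,0,0,0,0.08,-0.192,0]
    - [0,0,0,0,0.1,-0.229,0]
    - [0,0,0,0,0.122,-0.265,0]
    - [0,0,0,0,0.145,-0.301,0]
    - [0,0,0,0,0.17,-0.336,0]
    - [0,0,0,0,0.195,-0.371,0]

```text
time_s: 12.25
tool_pos: [0.5778, -0.1206, 0.2414]
ee_rot: [[-0.254, 0.967, -0.004], [0.967, 0.254, -0.001], [0.0, -0.004, -1.0]]
contact_force: [-13.1, -1.9, 6.3]
finger_gap: 0.0129
grip_force: 30.0
```

Call:
servo_tool:
  increments:
    - [0,0,0,0,0.026,-0.034,0]
    - [0,0,0,0,0.052,-0.067,0]
    - [0,0,0,0,0.079,-0.1,0]
    - [0,0,0,0,0.108,-0.131,0]
    - [0,0,0,0,0.137,-0.162,0]
    - [0,0,0,0,0.166,-0.193,0]
    - [0,0,0,0,0.197,-0.222,0]
    - [0,0,0,0,0.228,-0.251,0]
    - [0,0,0,0,0.26,-0.279,0]
    - [0,0,0,0,0.293,-0.306,0]

```text
time_s: 13.25
tool_pos: [0.6202, -0.1092, 0.2899]
ee_rot: [[-0.254, 0.967, -0.002], [0.967, 0.254, -0.002], [-0.001, -0.002, -1.0]]
contact_force: [-19.3, -1.7, 19.1]
finger_gap: 0.013
grip_force: 30.0
```

Call:
servo_tool:
  increments:
    - [0,0,0,0,0,0,0]
    - [0,0,0,0,0,0,0]
    - [0,0,0,0,0,0,0]
    - [0,0,0,0,0,0,0]
    - [0,0,0,0,0,0,0]
    - [0,0,0,0,0,0,0]
    - [0,0,0,0,0,0,0]
    - [0,0,0,0,0,0,0]
    - [0,0,0,0,0,0,0]
    - [0,0,0,0,0,0,0]

```text
time_s: 14.25
tool_pos: [0.6204, -0.1092, 0.2901]
ee_rot: [[-0.254, 0.967, -0.001], [0.967, 0.254, -0.002], [-0.001, -0.001, -1.0]]
contact_force: [-19.9, -1.7, 20.0]
finger_gap: 0.0126
grip_force: 30.0
```

Run:
```python
from cell import eyes,arm
import cv2,numpy as np
c=eyes.read_camera("scene")
a=c["img"][100:260,190:400,::-1];cv2.imwrite("pics/c5.png",cv2.resize(a,None,fx=3.7,fy=3.7,interpolation=cv2.INTER_CUBIC))
s=arm.read_state();print(s["tool_pos"],s["contact_force"],s["joint_velocities"])
P=np.array(s["tool_pos"])+[0,0,.0187];p=np.load("p.npy");ax=np.array([np.cos(p[2]),np.sin(p[2])])
print("theta",np.arctan2(P[2]-.115,.095-(P[:2]-p[:2])@ax))
```

```text
[ 0.62044813 -0.10919319  0.29009132] [-19.62099506  -0.41463961  18.93194155] [-0.00033817 -0.02652204 -0.08270744  0.04234289 -0.03588005 -0.05903404
 -0.04188692]
theta 0.8918609607789494
```

View pics/c5.png

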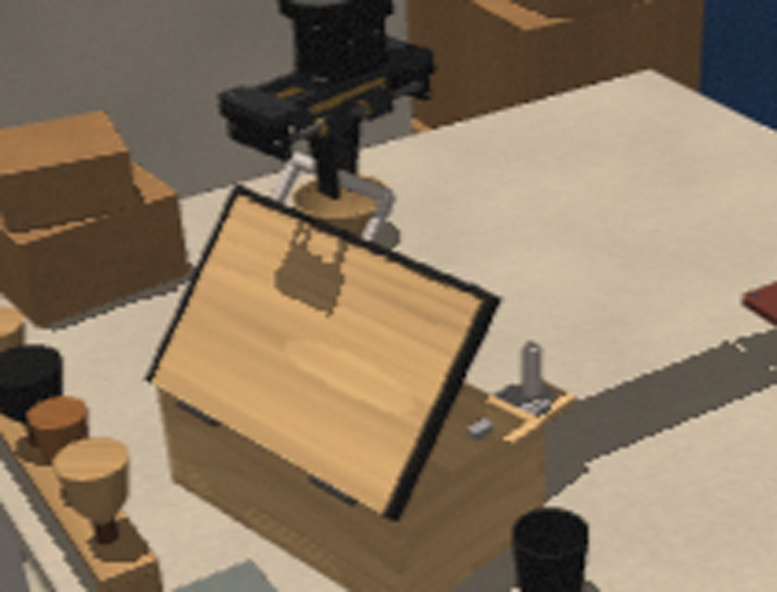

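The cover is open to about 51° with the bar held in the fingers, at about (335,170) in the crop; the cup is in place. There is some radial strain of about 27 N, so I'll ease the tool outward slightly and then check.

Call:
servo_tool:
  increments:
    - [0,0,0,0,-0.005,-0.006,0]
    - [0,0,0,0,-0.01,-0.012,0]
    - [0,0,0,0,-0.017,-0.02,0]
    - [0,0,0,0,-0.017,-0.02,0]
    - [0,0,0,0,-0.017,-0.02,0]
    - [0,0,0,0,-0.017,-0.02,0]
    - [0,0,0,0,-0.017,-0.02,0]
    - [0,0,0,0,-0.017,-0.02,0]
    - [0,0,0,0,-0.017,-0.02,0]
    - [0,0,0,0,-0.017,-0.02,0]

```text
time_s: 15.3
tool_pos: [0.6193, -0.1094, 0.2895]
ee_rot: [[-0.255, 0.967, -0.0], [0.967, 0.255, 0.0], [0.0, 0.0, -1.0]]
contact_force: [-1.0, 0.4, -3.2]
finger_gap: 0.013
grip_force: 30.0
```

The strain is gone: the tool now carries only the cover's weight (about 3 N), and it is at rest.

```bash
python3 -c "
from cell import job
print(job.sign_off())"
```

```text
the job is handed in; nothing more can be done
None
```

I tugged the cover up first and the catch was not holding it, so I left the catch alone, raised the cover by its bar to about 51°, and handed the job in at about 15 s with the fingers still gripping the bar, at rest; the bystanders I could see in the pictures had not moved.

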